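# Lift the filled top pail off the nest of pails

## Task

Swing the handle of the top pail upright, lift that pail alone off the nested pile by its handle, with its two brass cups in it, and set it down gently on the middle of the round wooden stand, letting go only once it stands there (do not let it drop). Leave the two spare pails nested where they are, keep the pail level, and do not disturb the counter bell or the matchbox.

Things in the scene. Friction and masses are not known exactly. Their poses are not given: they have to be found in the camera images.
- grip (a point): Centre of the round wooden grip (22 mm thick, 90 mm long) in the middle of the top pail's steel bail handle. y along the grip; z in the plane of the handle, away from its hinge: the hinge line lies 112 mm from here along -z. The grip is fixed in the handle and does not roll, so fingers that pinch it and do not turn with the handle tip the pail.
- bail (a joint): Lean of the top pail's handle (rad): 0 upright, positive leaning towards the pail's +x side, where it starts (0.55 to 0.9); ends at 1.2 either way. The hinge is stiff (about 0.05 N m): the handle stays where it is left; a hung pail swings if carried fast.
- pail_top_centre (a point): Centre of the top pail, half-way up (45 mm above its underside). Open round tapered steel pail, 90 mm high, 190 mm across the rim, 140 mm across the foot, 3 mm wall, 0.24 to 0.4 kg without the cups. z up; y along the hinge line, which crosses the pail's axis 37 mm above this point; the handle's ends stand out to 108 mm at +y and -y.
- pail_mid_centre (a point): Centre of the middle one of the three loose, like pails, half-way up. The top pail stands in it, 30 mm higher, on four outside lugs, with about 5 mm of sideways play, and comes clear after rising 60 mm. The bottom pail is 30 mm lower, on the table. The handles of these two are folded down on the -x side, about 110 mm out.
- cup_a_centre (a point): Centre of a loose brass tea-light cup, half-way up, 63 mm across and 46 mm high, 0.1 to 0.16 kg, standing on the floor of the top pail.
- cup_b_centre (a point): Centre of the second brass cup, the same, beside the first in the top pail.
- stand_top (a point): Centre of the upper face of the round wooden display stand, 200 mm across, 24 mm high, fixed on the table; z up.
- bell_centre (a point): Centre of the loose brass counter bell, half-way up, 71 mm across and 62 mm high; a bystander.
- match_box_centre (a point): Centre of the loose matchbox, half-way up, 62 x 110 x 22 mm, long side along its y; a bystander.
- pail_top: The top pail; origin at the centre of its underside, z up.
- stand: The wooden stand; origin at the centre of its underside.
Mind the look-alikes: they are no part of the job. Leave any black look-alike of the part that bears cup_a_centre alone.

How it is judged:
On the way, in this order (a step that is already met when the one before it is completed fails the run):
1. the top pail's handle is swung upright (within about 15 degrees) while the pail still sits in the pile (angle between the z axis of grip and the z axis of pail_top_centre, either way round below 0.26 rad and z of pail_top_centre in the frame of pail_mid_centre below 0.045 m), for 0.1 s.
2. the top pail is lifted clear of the pile (at least 65 mm up), level, cups in it, the pail below left nested (z of pail_top_centre in the frame of pail_mid_centre above 0.095 m and angle between pail_top_centre's own z axis and vertical below 0.35 rad and distance of pail_mid_centre from where it was at the start of the episode below 0.025 m and angle between pail_mid_centre's own z axis and vertical below 0.1 rad and horizontal distance between each of cup_a_centre, cup_b_centre and pail_top_centre below 0.075 m and z of cup_a_centre in the frame of pail_top_centre between -0.045 and 0.02 m and z of cup_b_centre in the frame of pail_top_centre between -0.045 and 0.02 m), for 0.1 s.
3. still held by its handle, the pail is lowered until the stand carries it (horizontal distance between pail_top_centre and stand_top below 0.03 m and z of pail_top_centre in the frame of stand_top below 0.056 m and angle between pail_top_centre's own z axis and vertical below 0.15 rad and horizontal distance between each of cup_a_centre, cup_b_centre and pail_top_centre below 0.075 m and z of cup_a_centre in the frame of pail_top_centre between -0.045 and 0.02 m and z of cup_b_centre in the frame of pail_top_centre between -0.045 and 0.02 m and contact force between pail_top and stand above 1 N and contact force between the fingers and pail_top above 1 N), for 0.05 s.
At the end, for the whole second after the job is handed in: The top pail stands released, at rest and upright (within 3 degrees) on the stand, its centre within 25 mm of the stand's centre, both brass cups inside it; the middle pail is within 25 mm of where it was and upright in the pile; bell and matchbox are within 30 mm of where they stood (horizontal distance between pail_top_centre and stand_top below 0.025 m and z of pail_top_centre in the frame of stand_top between 0.04 and 0.05 m and angle between pail_top_centre's own z axis and vertical below 0.06 rad and horizontal distance between each of cup_a_centre, cup_b_centre and pail_top_centre below 0.075 m and z of cup_a_centre in the frame of pail_top_centre between -0.045 and 0.02 m and z of cup_b_centre in the frame of pail_top_centre between -0.045 and 0.02 m and distance of pail_mid_centre from where it was at the start of the episode below 0.025 m and angle between pail_mid_centre's own z axis and vertical below 0.1 rad and linear speed of pail_top below 0.02 m/s and angular speed of pail_top below 0.1 rad/s and contact force between the fingers and pail_top below 0.1 N and distance of each of bell_centre, match_box_centre from where it was at the start of the episode below 0.03 m); the robot touches nothing.
It fails at once if the top pail tips by more than 25 degrees (angle between pail_top_centre's own z axis and vertical above 0.44 rad).
It fails at once if a spare pail is pulled up or pushed away (middle pail more than 40 mm from its place) (distance of pail_mid_centre from where it was at the start of the episode above 0.04 m).
It fails at once if the pail is slammed or dropped on the stand (contact force over 80 N) (contact force between pail_top and stand above 80 N).
It fails at once if the bell or the matchbox is pushed more than 30 mm (distance of any of bell_centre, match_box_centre from where it was at the start of the episode above 0.03 m).
It also fails if it takes over 54 s, if anything falls off the work surface, if the arm or the gripper's body presses on something with over 40 N, if the wrist force passes 120 N, or if a joint passes its speed limit or range.

## Robot

A 6-joint arm with a two-finger parallel gripper is mounted at the origin on a cart in front of the work surface, level with it; the furniture and walls round the work are solid. World frame = base frame: x ahead of the robot, y to its left, z up, the work surface at z = 0. Lengths are in m, angles in rad, forces in N, time in s.
With the tool pointing down it reaches from about 0.3 to 0.825 m from the base axis. Payload 5.4 kg.
Tool frame: the origin (TCP) lies at the very end of the fingers, on their centre line; the grasp point (between the pads) lies 19 mm behind it; z points along the fingers, y is the line along which they close (so a half turn about z gives the same grasp; the last joint's range is limited). The gripper opens to 92 mm and grips with 3 to 60 N. Pads are 20 mm wide; open, the fingers measure 128 mm over their backs; the gripper's body (75 mm by 189 mm) begins 69 mm behind the grasp point.
Start: joints at [0.935, 0.158, 1.597, -0, 1.386, -0.21], TCP at [0.238, 0.524, 0.215] pointing down, gripper open.
Joint ranges: [-2.91, 2.91], [-0.94, 2.29], [0.18, 2.7], [-1.29, 4.43], [0.17, 2.64], [-3, 3]. Speed limits (rad/s): [2.57, 2.57, 3.14, 3.14, 3.14, 3.14].

## Interface

Orientations are given as a rotation vector (axis times angle).
In Python, from workcell import bot gives the robot as it stands. Calls block until the motion is done:
- bot.goto(position, orientation): joint-space move of the TCP to a pose.
- bot.line_to(position, rot=None, max_speed=0.15): straight line of the TCP; rot=None keeps the orientation; max_speed is the mean speed in m/s.
- bot.set_joints(angles): joint-space move.
- bot.set_gripper(opening, newtons=None): opening from 0.0 (shut) to 1.0 (fully open); newtons is the grip in N (None keeps the last); returns when the fingers have stopped.
- bot.hold(seconds).
- bot.inverse_kinematics(position, orientation): joint angles nearest the present ones, or None.
- bot.read_camera(name): name is "scene" or "top" or "wrist"; returns a dict with "pixels" (420x560x3 uint8, blue, green, red), "fx", "fy", "cx", "cy" (pixels), "k1" (the pictures are not rectified: a ray, as slopes to the right and down, at radius r is drawn at 1 + k1 r^2 times it, then the intrinsics apply), "R" (3x3) and "t" (3): a world point X has camera coordinates R X + t. Camera axes: x right, y down, z forward; pixel columns grow to the right and rows downward; lengths in m; the calibration is good to about 2 mm. A picture is of the moment at which its call begins. There is no depth.
A pose or a line that the arm cannot do raises bot.MotionError and nothing moves.
- bot.job_done(): hands the job in; it is judged then, once.
Readings, each from a call of its own:
- bot.current_clock(): time.
- bot.current_joints(): joint angles.
- bot.current_joint_vel(): joint speeds.
- bot.current_effort(): joint torques, N m.
- bot.current_ee_pos(): TCP position.
- bot.current_tool_rot(): TCP orientation.
- bot.current_contact_force(): force on the tool from outside, world axes, zero at the start.
- bot.current_ft_torque(): the same for the moment, N m.
- bot.current_opening(): opening from 0.0 (shut) to 1.0 (fully open).
- bot.current_grip_force(): force on a finger pad.
Only numpy, scipy, OpenCV 4.12 (cv2) and the standard library are available. Lean on these libraries where they do the work, as an engineer would, in place of code of your own. Each camera call takes 0.05 s, during which the arm holds its last target. There are 200 camera calls.

## Working session

There is one attempt and no reset: what is moved stays moved. The work goes in short steps, each a Python script; the robot and the scene stay as the last script left them, time stands still between calls to the robot, and variables do not carry over. Pictures are saved under pics/ and viewed, at most 10 in all, crops included, and the job is handed in when it is done.

```bash
mkdir -p pics; cat > h.py <<'E'
import numpy as np, cv2, pickle
from workcell import bot
def cam(n):
    c=bot.read_camera(n); pickle.dump(c,open(f'{n}.pkl','wb')); return c
def load(n): return pickle.load(open(f'{n}.pkl','rb'))
def proj(c,X):
    X=np.atleast_2d(X); p=X@np.array(c['R']).T+np.array(c['t']); s=p[:,:2]/p[:,2:]
    s=s*(1+c['k1']*(s**2).sum(1,keepdims=True)); return s*[c['fx'],c['fy']]+[c['cx'],c['cy']]
def ray(c,u,v):
    d=np.array([(u-c['cx'])/c['fx'],(v-c['cy'])/c['fy']]); s=d.copy()
    for _ in range(30): s=d/(1+c['k1']*(s@s))
    R=np.array(c['R']); o=-R.T@np.array(c['t']); w=R.T@np.array([s[0],s[1],1]); return o,w/np.linalg.norm(w)
def atz(c,u,v,z):
    o,w=ray(c,u,v); return o+w*(z-o[2])/w[2]
def tri(c1,p1,c2,p2):
    A=[];b=[]
    for c,p in((c1,p1),(c2,p2)):
        o,w=ray(c,*p); M=np.eye(3)-np.outer(w,w); A.append(M); b.append(M@o)
    return np.linalg.lstsq(np.vstack(A),np.hstack(b),rcond=None)[0]
E
python3 - <<'E'
from h import *
for n in('scene','top'):
    c=cam(n); cv2.imwrite(f'pics/{n}1.png',cv2.resize(c['pixels'],(800,600),interpolation=cv2.INTER_CUBIC))
    R=np.array(c['R']);print(n,-R.T@np.array(c['t']),R[2],c['fx'],c['k1'])
E
```

```text
scene [-0.12628246 -1.15627845  0.78516328] [ 0.45885166  0.76838435 -0.44613971] 527.7886211655716 -0.19323669567627766
top [ 0.34015532 -0.05374835  0.99856126] [ 2.02329211e-01 -8.34260368e-04 -9.79317208e-01] 393.03865046842185 -0.10482205658826291
```

View pics/scene1.png

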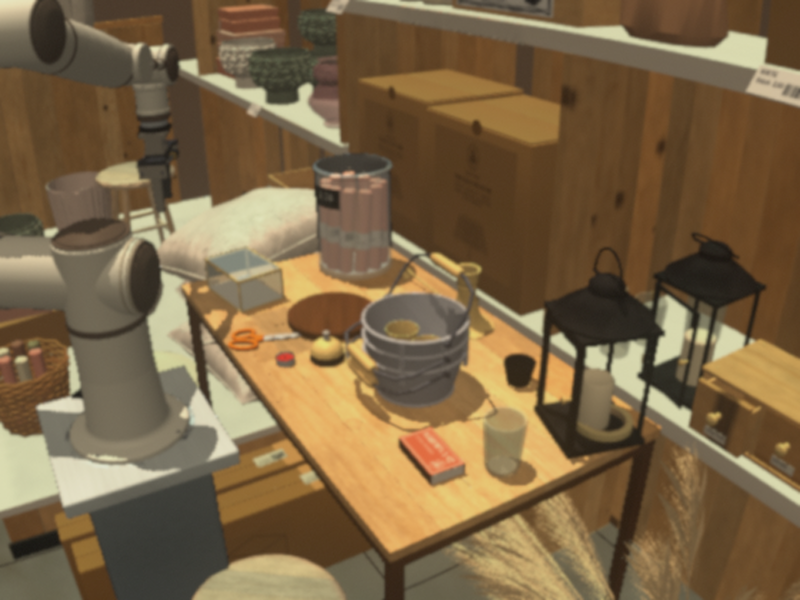

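View pics/top1.png

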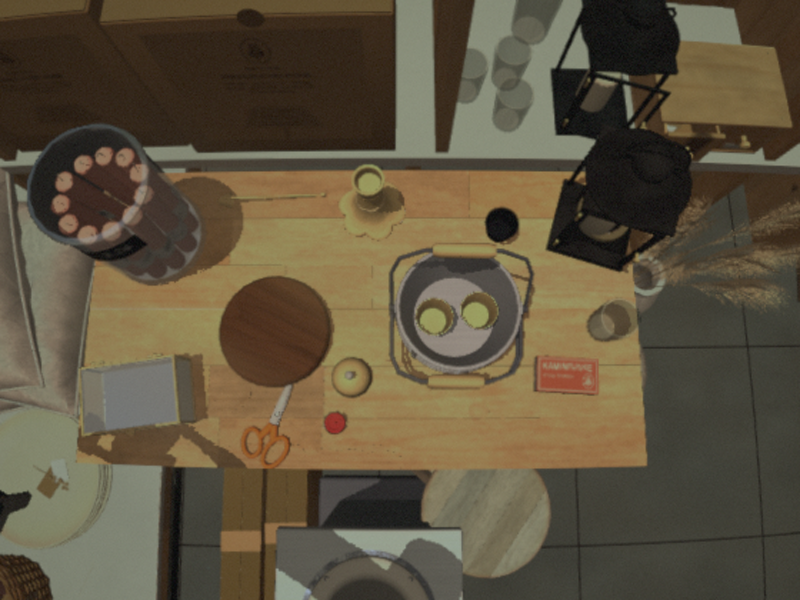

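Top view (800x600): the pail pile is at (460,310). Candidates for the grip are (464,250), high and on the far (+x) side, which is the top pail's raised handle, and (455,381), the spares' folded grips on the -x side. Brass cups are in the pail at (434,317) and (479,311). The black look-alike cup at (502,225) stays untouched. The stand is at (275,331), the bell at (351,377) and the matchbox at (567,375). In the scene view the grip is at about (445,265). I'm choosing the far, raised grip and checking it in a close crop.

```bash
python3 - <<'E'
from h import *
t=load('top')['pixels'][160:280,255:395]; s=load('scene')['pixels'][165:290,230:350]
a=cv2.resize(t,(400,343),interpolation=cv2.INTER_CUBIC)
b=cv2.resize(s,(396,412),interpolation=cv2.INTER_CUBIC)
o=np.zeros((412,800,3),np.uint8);o[:343,:400]=a;o[:412,402:798]=b
cv2.imwrite('pics/crop1.png',cv2.convertScaleAbs(o,alpha=1.4))
E
```

```text
(no output)
```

View pics/crop1.png

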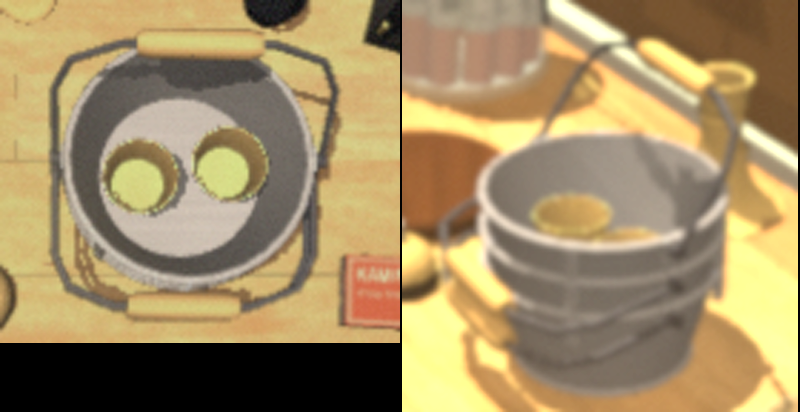

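```bash
python3 - <<'E'
from h import *
from scipy.optimize import least_squares
T=load('top');S=load('scene')
ct=lambda x,y:(255+x/2.857,160+y/2.857); cs=lambda x,y:(230+(x-402)/3.3,165+y/3.3)
g0=tri(T,ct(138,44),S,cs(642,43)); g1=tri(T,ct(265,45),S,cs(708,84)); print('grip ends',g0,g1,np.linalg.norm(g0-g1))
print('grip',tri(T,ct(201.5,44.5),S,cs(675,64)))
th=np.linspace(0,2*np.pi,361)
circ=lambda x,y,z,r:np.c_[x+r*np.cos(th),y+r*np.sin(th),0*th+z]
def ext(c,x,y,z,r,which):
    p=proj(c,circ(x,y,z,r)); return [dict(l=p[:,0].min(),r=p[:,0].max(),t=p[:,1].min(),b=p[:,1].max())[k] for k in which]
obs=[ct(62,0)[0],ct(317,0)[0],ct(0,289)[1]]
f=lambda q:np.array(ext(T,*q,.15,.095,'lrb'))-obs
r=least_squares(f,[.5,-.1]);print('pail top',r.x,r.fun)
obs2=[cs(479,0)[0],cs(727,0)[0],cs(0,252)[1]]
f2=lambda q:np.array(ext(S,*q,.15,.095,'lrb'))-obs2
r=least_squares(f2,[.5,-.1]);print('pail scene',r.x,r.fun)
o3=np.array([220,331,276,387])*.7
f3=lambda q:np.array(ext(T,*q,.024,.1,'lrtb'))-o3
r=least_squares(f3,[.5,.1]);print('stand',r.x,r.fun)
k=.7
for n,u,v,z in(('bell',351,377,.03),('match',567,375,.022),('candlestick top',368,180,.1),('blackcup',502,225,.03),('lantern top',640,180,.25),('scis',282,400,0),('glass',620,315,.1)): print(n,atz(T,u*k,v*k,z))
for x,y in((112,),(0,)) and [(140,180),(228,163)]: print('cup',atz(T,*ct(x,y),.115))
E
```

```text
grip ends [ 0.57145257 -0.10097135  0.23586372] [ 0.57126622 -0.19141357  0.23570519] 0.09044254692283894
grip [ 0.57184028 -0.14630982  0.23477398]
pail top [ 0.49864588 -0.14429234] [ 1.54716566 -1.56901091  0.06587593]
pail scene [ 0.50226581 -0.15709227] [ 0.1168324  -0.11677199  0.02739802]
stand [0.48753201 0.16702099] [-0.4568702   0.44064663 -0.44332711  0.3949093 ]
bell [0.40603307 0.03104615 0.03      ]
match [ 0.40906552 -0.34506092  0.022     ]
candlestick top [0.73731569 0.00206799 0.1       ]
blackcup [ 0.68082835 -0.23879795  0.03      ]
lantern top [ 0.67506629 -0.40430002  0.25      ]
scis [0.3669869  0.15518942 0.        ]
glass [ 0.50150383 -0.41681554  0.1       ]
cup [ 0.49324669 -0.10788382  0.115     ]
cup [ 0.50707172 -0.17874148  0.115     ]
```

```bash
cat >> h.py <<'E'
from scipy.spatial.transform import Rotation as Ro
RV=Ro.from_matrix(np.array([[0,1,0],[1,0,0],[0,0,-1.]]).T.T).as_rotvec()
HX,HY,HZ=.503,-.146,.142
def g(x,y,z): return [x,y,z-.019]   # grasp point -> TCP
E
python3 - <<'E'
from h import *
print(Ro.from_rotvec(RV).as_matrix().round(2))
p=bot.current_ee_pos(); bot.line_to([p[0],p[1],.40])
bot.goto(g(.5715,HY,.40),RV)
bot.set_gripper(.65,20)
bot.line_to(g(.5715,HY,.237),max_speed=.1)
print(bot.current_joints(),bot.current_contact_force(),bot.current_clock())
bot.set_gripper(.33,5)
print(bot.current_opening(),bot.current_contact_force())
a=cam('scene')['pixels'];b=cam('wrist')['pixels']
cv2.imwrite('pics/s2.png',np.hstack([cv2.resize(a[130:290,200:360],(400,400),interpolation=cv2.INTER_CUBIC),cv2.resize(b,(400,300))if 0 else cv2.copyMakeBorder(cv2.resize(b,(400,300)),0,100,0,0,0)]))
E
```

```text
[[ 0.  1.  0.]
 [ 1.  0. -0.]
 [-0.  0. -1.]]
[-4.54801712e-01  1.93653135e-01  1.54874196e+00  2.41875804e-05
  1.39784863e+00 -4.54800722e-01] [-0.34784155 -1.6016151   0.10009835] 6.5417
0.32564131952604675 [ 0.04308084 -0.27863405  0.40244908]
```

View pics/s2.png

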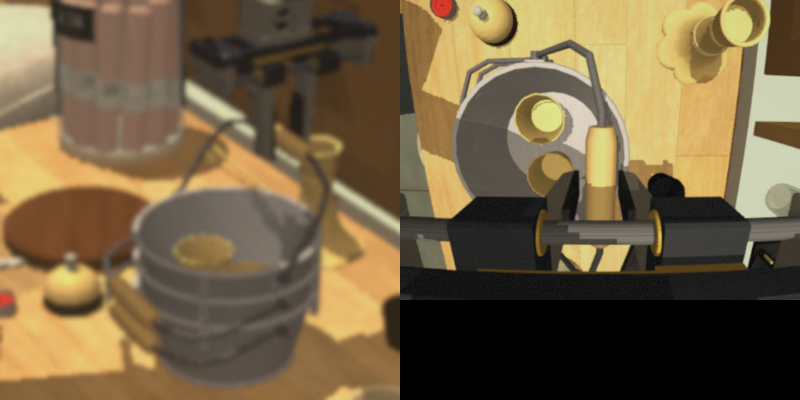

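```bash
python3 - <<'E'
from h import *
p=np.array(bot.current_ee_pos());print(p)
for n,f in(('scene',lambda q:(q-[200,130])*2.5),('wrist',lambda q:q*400/560+[400,0])):
    c=load(n)
    for P in(p,p+[0,0,.019],[.5715,-.101,.2355],[.5715,-.191,.2355]): print(n,f(proj(c,P)[0]))
E
```

```text
[ 0.57150259 -0.14599576  0.21796654]
scene [279.13795734 151.55080796]
scene [279.54076119 134.60167797]
scene [255.34515569 120.86771035]
scene [304.92451796 151.76939012]
wrist [599.24568628 182.11292958]
wrist [599.33777376 192.18889648]
wrist [599.48359881 128.16057923]
wrist [599.18179021 245.60309575]
```

The grip sits centred between the fingers: the wrist view shows it spanning (600,125) to (600,248), which matches the projection. Next I swing it upright along the arc.

```bash
python3 - <<'E'
from h import *
for a in np.linspace(.63,-.02,8)[1:]:
    bot.line_to(g(HX+.112*np.sin(a),HY,HZ+.112*np.cos(a)+.001),max_speed=.08)
    print(a.round(2),np.round(bot.current_contact_force(),1))
bot.line_to(g(HX,HY,HZ+.112),max_speed=.05)
print(bot.current_clock())
a=cam('scene')['pixels'];cam('top');b=cam('wrist')['pixels']
cv2.imwrite('pics/s3.png',np.hstack([cv2.resize(a[130:290,200:360],(400,400),interpolation=cv2.INTER_CUBIC),cv2.copyMakeBorder(cv2.resize(b,(400,300)),0,100,0,0,0)]))
c=load('wrist')
for P in([HX,-.101,.254],[HX,-.191,.254]): print(proj(c,P)[0]*400/560+[400,0])
th=np.linspace(0,6.28,400)
e=proj(c,np.c_[HX+.095*np.cos(th),HY+.095*np.sin(th),0*th+.15])*400/560+[400,0]
print(e.min(0),e.max(0))
E
```

```text
0.54 [-0.1 -0.1 -0.1]
0.44 [-0.8  0.  -0.1]
0.35 [ 0.3  0.3 -0.3]
0.26 [-0.4 -0.1  0.4]
0.17 [-0.4  0.4  0.9]
0.07 [-0.5 -0.1  0.1]
-0.02 [ 0.3 -0.4 -0.4]
9.4833
[599.29923171 128.56508537]
[599.00519653 246.97483796]
[515.74441718  66.53958834] [682.02765778 227.97514231]
```

View pics/s3.png

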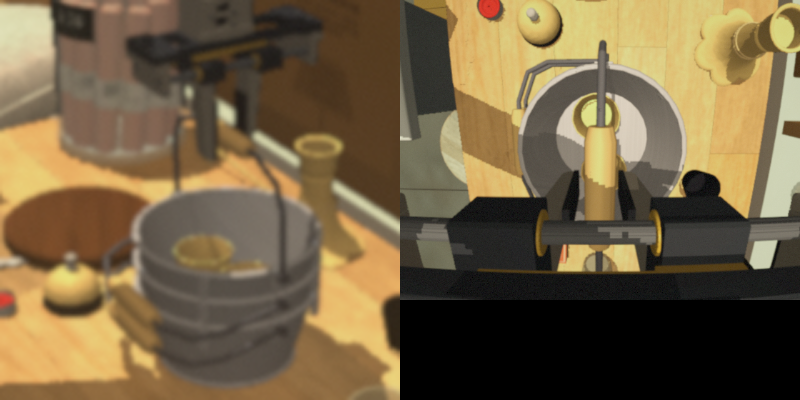

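The handle is upright. The rim in the wrist picture (519–687) sits about 5 mm further in +x than assumed, so I correct for that, pinch, and lift slowly.

```bash
python3 - <<'E'
from h import *
bot.line_to(g(.508,-.144,.254),max_speed=.05)
bot.set_gripper(0,30)
print(bot.current_opening(),bot.current_grip_force(),bot.current_contact_force())
for z in(.27,.30,.348):
    bot.line_to(g(.508,-.144,z),max_speed=.04)
    print(z,np.round(bot.current_contact_force(),1),np.round(bot.current_ft_torque(),2))
print(bot.current_clock())
a=cam('scene')['pixels'];cam('top');b=cam('wrist')['pixels']
cv2.imwrite('pics/s4.png',np.hstack([cv2.resize(a[70:290,170:390],(400,400),interpolation=cv2.INTER_CUBIC),cv2.copyMakeBorder(cv2.resize(b,(400,300)),0,100,0,0,0)]))
c=load('wrist');th=np.linspace(0,6.28,400)
e=proj(c,np.c_[.508+.095*np.cos(th),-.144+.095*np.sin(th),0*th+.244])*400/560+[400,0]
print(e.min(0),e.max(0))
E
```

```text
0.22846092450890418 29.995261430740356 [-0.31189672  0.56366535  0.90682442]
0.27 [ 0.5 -0.3 -6.3] [-0.1   0.06 -0.02]
0.3 [-0.3  0.1 -6.9] [-0.11  0.06 -0.01]
0.348 [-0.1 -0.4 -7. ] [-0.08  0.09 -0.02]
12.9917
[515.93436632  66.5712116 ] [682.34358657 228.12092417]
```

View pics/s4.png

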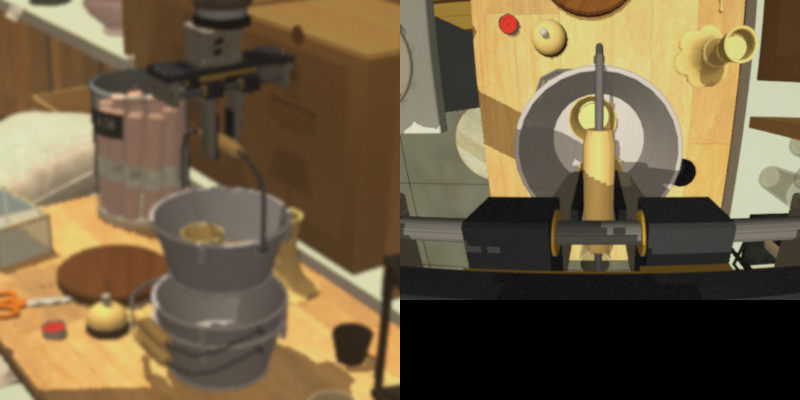

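The pail is clear, level and centred under the grip, with the spares still nested. Now I carry it over and lower it with force feedback.

```bash
python3 - <<'E'
from h import *
x,y=.4875,.167
bot.line_to(g(x,y,.348),max_speed=.06); bot.hold(.7)
bot.line_to(g(x,y,.235),max_speed=.05); bot.hold(.4)
print(bot.current_clock(),np.round(bot.current_contact_force(),1))
z=.235
while z>.208:
    z-=.001; bot.line_to(g(x,y,z),max_speed=.01); f=np.mean([bot.current_contact_force()[2] for _ in range(5)])
    if f>-4.5: break
print(z,f)
bot.hold(.3); print(np.round(bot.current_contact_force(),1),bot.current_clock())
a=cam('scene')['pixels'];cam('top');b=cam('wrist')['pixels']
cv2.imwrite('pics/s5.png',np.hstack([cv2.resize(a[110:290,150:330],(400,400),interpolation=cv2.INTER_CUBIC),cv2.copyMakeBorder(cv2.resize(b,(400,300)),0,100,0,0,0)]))
E
```

```text
21.9917 [-0.  -0.7 -7.2]
0.21699999999999997 0.7739141111453389
[-0.7 -2.4  4.9] 26.7917
```

View pics/s5.png

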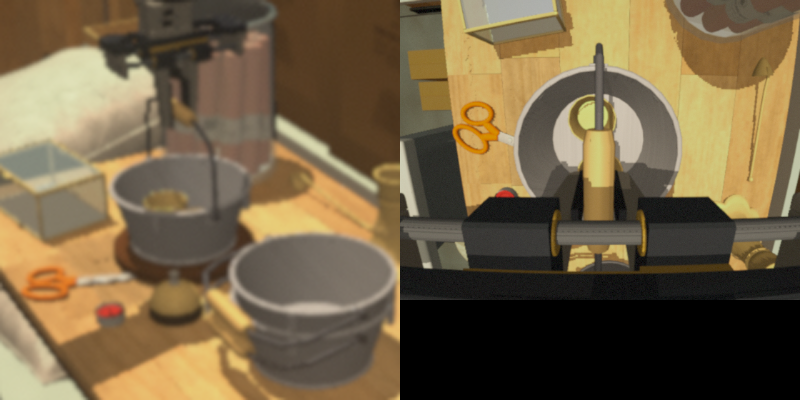

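The pail rests on the stand, roughly centred (foot at about 182, stand at about 113–258), and the stand carries it. I release, retreat and verify.

```bash
python3 - <<'E'
from h import *
from scipy.optimize import least_squares
bot.line_to(g(.4875,.167,.2177),max_speed=.01); print(np.round(bot.current_contact_force(),1))
bot.set_gripper(.7,20); print(bot.current_opening(),np.round(bot.current_contact_force(),1))
bot.line_to(g(.4875,.167,.40),max_speed=.08); bot.hold(.3)
a=cam('scene')['pixels'];b=cam('top')['pixels']
print(bot.current_clock())
cv2.imwrite('pics/s6.png',np.hstack([cv2.resize(a[110:290,150:330],(400,400),interpolation=cv2.INTER_CUBIC),cv2.resize(b[140:300,130:290],(400,400),interpolation=cv2.INTER_CUBIC)]))
c=load('scene');th=np.linspace(0,6.28,400)
for n,z,r in(('foot',.024,.07),('rim',.114,.095),('stand',.024,.1)):
    e=(proj(c,np.c_[.4875+r*np.cos(th),.167+r*np.sin(th),0*th+z])-[150,110])*400/180; print(n,e.min(0),e.max(0))
E
```

```text
[-0.3 -2.9  3.8]
0.7002750958390659 [-0.4  0.9  0. ]
30.7917
foot [130.72489738 215.72518915] [230.8176638  262.31756444]
rim [108.09376634 151.97304204] [247.38554253 210.65767855]
stand [109.21217929 206.61418068] [252.25470404 273.26887016]
```

View pics/s6.png

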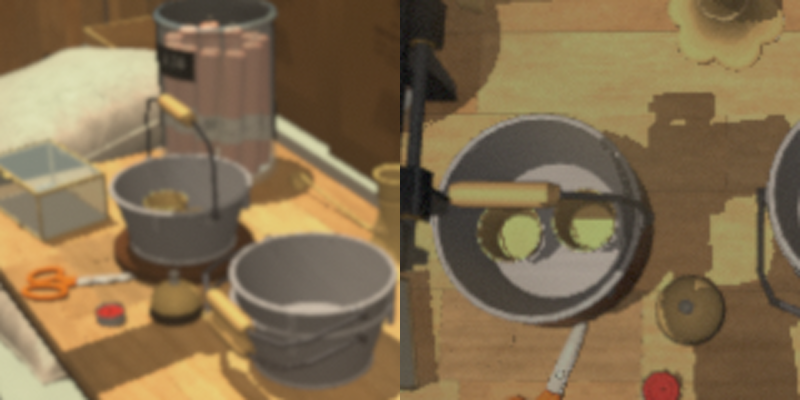

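The pail stands upright with both cups in it. Its rim (111–252) and the stand (113–258) are offset alike from the predictions, so it is centred to within a few mm. The bell and the spare pails look untouched.

```bash
python3 -c "
from workcell import bot
print(bot.job_done())"
```

```text
the job is handed in; nothing more can be done
None
```

The top pail, with both brass cups in it, was lifted by its handle, set gently on the middle of the stand and released; the job is handed in at about 31 s, with no verdict returned.

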